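Put the toasting fork together and hold it drawn out

ROBOT

A 7-joint arm with a two-finger parallel gripper is mounted at the origin on the work surface. World frame = base frame: x ahead of the robot, y to its left, z up, the work surface at z = 0. Lengths are in m, angles in rad, forces in N, time in s.
With the tool pointing down it reaches from about 0.35 to 0.9 m from the base axis. Payload 8.1 kg.
Tool frame: the origin (TCP) lies midway between the tips of the shut fingers; the grasp point (between the pads) lies 19 mm behind it; z points along the fingers, y is the line along which they close (so a half turn about z gives the same grasp; the last joint's range is limited). The gripper opens to 92 mm and grips with 3 to 60 N. Pads are 19 mm wide; open, the fingers measure 130 mm over their backs; the gripper's body (75 mm by 190 mm) begins 47 mm behind the grasp point.
Start: joints at [1.117, 0.434, 0.025, 1.573, -0.012, 1.134, -0.075], TCP at [0.215, -0.587, 0.227] pointing down, gripper open.
Joint ranges: [-2.62, 2.62], [-0.44, 2.09], [-1.27, 1.32], [0.08, 2.57], [-1.32, 4.46], [0.12, 2], [-2.74, 2.74]. Speed limits (rad/s): [2.22, 2.22, 3.01, 3.01, 3.14, 3.14, 3.14].

INTERFACE

Orientations are given as a rotation vector (axis times angle).
In Python, from cell import arm gives the robot as it stands.
- The arm moves only by the tool move_arm, never from a script. Its argument "motion" is a list of rows, each an object of numbers: "tx", "ty", "tz": the shift along the tool's x, y, z normalised to -1 to 1, where 1 is 1000 mm; "twist": the turn about the tool's z normalised to -1 to 1, where 1 is pi/2 rad. In form: [{"tx": .., "ty": .., "tz": .., "twist": ..}, ...]. A call has 1 to 12 rows; each row shifts and turns the commanded pose from where the row before left it, along the tool's axes as they then stand; what a row does not reach is not made up. A row lasts 1/10 s, in which the tool goes at most 50 mm and 8.59 degrees, less where a joint would pass 70% of its speed; a pose out of reach is approached as far as the arm can. A call with a number of a shift or a turn outside -1 to 1 is refused whole. A call with a gripper value outside its range is refused whole. "gripper" is the gripper's target within -1 to 1 (shut at 1, half-way at 0, fully open at -1), set as the call begins (left out, the last holds). The fingers move at their own pace and stop on an object; "squeeze" is the grip in N (left out, the last holds). Time passes only in rows, so rows that do not move let the fingers close. It gives the time, the measured TCP pose, the force, the opening and the grip force at its end, in the units of the state.
- arm.observe(): the state, without advancing time (a new reading comes with each control period).
- arm.get_image(name): name is "side" or "top"; returns the picture (384x512x3 uint8, red, green, blue); there is no depth.
- arm.calibration(name): a dict with "K" (3x3 intrinsics, pixels), "k1" (the pictures are not rectified: a ray, as slopes to the right and down, at radius r is drawn at 1 + k1 r^2 times it, then the intrinsics apply), "T" (4x4, takes a point from camera to world coordinates). Camera axes: x right, y down, z forward; pixel columns grow to the right and rows downward; lengths in m; the calibration is good to about 2 mm. A picture is of the moment at which its call begins. calibration takes no time and is no camera call.
- arm.sign_off(): hands the job in; it is judged then, once.
Trained networks look in the newest picture that a camera, given by its name, has taken for a name from the list of things; names that differ only in an ending like _2 or _b are one class to them, and where a whole thing is asked for, a point or a joint stands for the part that bears it (a point fixed in the world has none). Each returns a list of dicts, best first, with "conf" (0 to 1); they miss things now and then, are a little off and sometimes report something else, mostly with a low value. They report only what shows in the picture. A call takes as long as a camera call. They do not tell look-alikes from the thing itself.
- arm.look_for(camera, query): "point" ([column, row] as shares, 0 to 1, of the picture: columns of its width, rows of its height, amid what is visible of it).
- arm.regions_of(camera, query): "region" (384x512 bool, what is visible of it) and "point" ([column, row] as shares, 0 to 1, of the picture: columns of its width, rows of its height, amid what is visible of it).
- arm.place_of(camera, query): "point" ([column, row] as shares, 0 to 1, of the picture: columns of its width, rows of its height: a listed point, or the origin of a listed thing).
The state is a dict: "clock": time; "joints": joint angles; "dq": joint speeds; "joint_efforts": joint torques, N m; "position": TCP position; "ee_rot": TCP orientation; "force": force on the tool from outside, world axes, zero at the start; "ft_torque": the same for the moment, N m; "width": opening from 0.0 (shut) to 1.0 (fully open); "gripper_force": force on a finger pad.
Only numpy, scipy, OpenCV 4.12 (cv2) and the standard library are available. Lean on these libraries where they do the work, as an engineer would, in place of code of your own. Each camera call takes 0.05 s, during which the arm holds its last target. There are 200 camera calls.

TASK

Put the telescopic toasting fork together for me: slide the square stem of the loose fork head fully home into the socket on the end of the telescopic handle, which stays in its clips on the flap. Then squeeze in the red button on the socket's collar and draw the collar out, past the first stop, to the second stop at full length, with the head still home in the socket. Finish while holding it there, fingers still gripping the collar, so that I can unclip the handle and take it from you; leave the other things in the drawer where they lie.

Things in the scene. Friction and masses are not known exactly. Their poses are not given: they have to be found in the camera images.
- drawer: Shallow drawer standing on the worktop, 380 (x) by 580 (y) by 58 mm high, walls 10 to 20 mm thick; origin centre of underside, knobbed front to -x. Sage bottom, its top 8 mm above the origin. A fixed oak flap 137 mm deep, top 69 mm above the origin, covers the rear (+x) compartment. The open compartment spans x -170 to +53, y -278 to +278 mm.
- rail: Oak clip rail, 56 by 190 by 10 mm, screwed on the flap; two steel clips (tops 49 mm above the origin) hold the telescopic handle fast: 23 mm steel tube and dark wooden grip to 29 mm across, 193 mm in all. Origin: on the flap, straight below the front end of the outer tube. +y: along the handle to the socket, the way the collar is drawn. Handle axis 36 mm above the origin.
- tube_grip (a point): Where to grip the collar: middle of the black button housing on the telescopic inner tube, on its axis, 105 mm above the worktop; it moves with the collar. Axes as the rail's. Housing 28 mm wide (x), 36 mm long (y), 26 mm high, 23 mm clear of the flap below. The red button is in its +x side. The inner tube slides along y only and does not turn.
- tube_mouth (a point): Centre of the mouth of the square steel socket at the collar's free end, 65 mm in +y from tube_grip, facing +y; it moves with the collar. Axes as the rail's. Socket 12.4 mm square inside, about 18 mm outside (22 at the mouth), 47 mm deep; the last 5 mm flare to about 17 mm inside.
- tube (a joint): How far the telescope is drawn out, m: 0 closed, 0.060 first stop, 0.120 second stop and end of travel. With the button out, a catch pin holds it at each of these (1.5 mm play either way). With the button held in it slides with about 1.5 N of friction (plus 6 N per m/s). If the button is let go between stops, the pin drops into the next hole it meets.
- button_face (a point): Centre of the outer face of the red button, 13 by 13 mm, on the +x side of the black housing at its middle. It stands 5 mm proud, so housing and button are 33 mm wide together, 28 mm when it is pressed flush; gripping the housing across x squeezes it in.
- button (a joint): How far the red button is pressed towards -x of the rail, m: 0 out, 0.005 flush with the housing (limit 0.0055). It springs back: 3 N to start it, 6 N flush. The catch is free from about 0.003.
- fork_grip (a point): The place to grip the loose fork head: centre of its pale beech block, 18 mm wide (x), 50 mm long (y), 18 mm high. It lies flat on the drawer's bottom with this point 9 mm above the bottom. Its own +y points to the three steel tines, which end 118 mm from here (crossbar and tines 40 mm wide); the stem points to -y. About 100 g, balanced near this point.
- fork_shoulder (a point): Middle of the stem-side end face of the beech block, 25 mm in -y from fork_grip, axes as fork_grip. From here the steel stem, 10 mm square with a 7 mm square tip, runs 44 mm in -y. Fully home, this face rests on the socket's mouth, at tube_mouth, and the stem lies along the socket.
- cork_puller: Bystander: two-prong cork puller with a boxwood cross handle 72 mm long, prongs about 75 mm. Origin on the drawer's bottom, half-way along it, 36 mm from the handle; prongs to +x.
- stopper: Bystander: silver-plated bottle stopper with a ball finial, standing on its cork, 34 mm across, 54 mm tall. Origin: centre of its foot.
- sardine_key: Bystander: rusty iron sardine-tin key, 85 mm long, 5 mm thick, lying flat. Origin under the root of its loop.
- champagne_key: Bystander: T-shaped brass champagne key, 75 by 62 mm, 15 mm thick at most, lying flat. Origin under its middle.
Things that resemble listed ones, but are neither listed nor needed, are in the scene too. What is shaped like the part that bears fork_grip but green is not meant.

How it is judged:
On the way, in this order (a step that is already met when the one before it is completed fails the run):
1. the fork head's stem is fully home in the socket, with the telescope still closed (y of fork_shoulder in the frame of tube_mouth between -0.004 and 0.004 m and x of fork_shoulder in the frame of tube_mouth between -0.005 and 0.005 m and z of fork_shoulder in the frame of tube_mouth between -0.005 and 0.005 m and angle between the y axis of fork_shoulder and the y axis of tube_mouth, either way round below 0.14 rad and value of joint tube below 0.01 m), for 0.2 s.
2. the collar is gripped and drawn out to the second stop, button squeezed on the way (value of joint tube above 0.117 m and contact force between the fingers and tube above 2 N), for 0.2 s.
At the end, for the whole second after the job is handed in: Telescope at rest within 3 mm of its second stop (120 mm), fingers pressing on collar or button with over 2 N, fork head still home: its shoulder within 4 mm of the socket's mouth lengthwise and 5 mm across, stem within 0.14 rad of the socket's direction (all of step 2 and y of fork_shoulder in the frame of tube_mouth between -0.004 and 0.004 m and x of fork_shoulder in the frame of tube_mouth between -0.005 and 0.005 m and z of fork_shoulder in the frame of tube_mouth between -0.005 and 0.005 m and angle between the y axis of fork_shoulder and the y axis of tube_mouth, either way round below 0.14 rad and velocity of joint tube between -0.01 and 0.01 m/s); the arm keeps its last pose, push and grip.
It fails at once if the boxwood-handled cork puller is moved by more than 20 mm (distance of cork_puller from where it was at the start of the episode above 0.02 m).
It fails at once if the bottle stopper is moved by more than 20 mm (distance of stopper from where it was at the start of the episode above 0.02 m).
It fails at once if the sardine-tin key is moved by more than 20 mm (distance of sardine_key from where it was at the start of the episode above 0.02 m).
It fails at once if the champagne key is moved by more than 20 mm (distance of champagne_key from where it was at the start of the episode above 0.02 m).
It also fails if it takes over 59 s, if anything falls off the work surface, if the arm or the gripper's body presses on something with over 40 N, if the wrist force passes 120 N, or if a joint passes its speed limit or range.

## Working session

There is one attempt and no reset: what is moved stays moved. The work goes in short steps, Python scripts to look and compute and a tool call to move; the robot and the scene stay as the last step left them, time stands still between calls to the robot, and variables do not carry over. Pictures are saved under pics/ and viewed, at most 10 in all, crops included, and the job is handed in when it is done.

Besides the shell and the picture viewer there is one more tool, called after "Request:" as a command line: name --argument value ..., lists and objects as JSON in quotes. move_arm: Moves the arm, as the interface text tells. Scaled input: -1 to 1 covers 1000 mm each way for a shift and pi/2 rad each way for a turn. Its arguments: {"type":"object","properties":{"motion":{"type":"array","items":{"type":"object","properties":{"tx":{"type":"number"},"ty":{"type":"number"},"tz":{"type":"number"},"twist":{"type":"number"}}}},"gripper":{"type":"number"},"squeeze":{"type":"number"}},"required":["motion"]}

```bash
mkdir -p pics
cat > h.py <<'E'
import numpy as np, cv2
from scipy.spatial.transform import Rotation as R
from cell import arm
def ray(cam,px):
    c=arm.calibration(cam);K=np.array(c["K"]);T=np.array(c["T"]);k=c["k1"]
    d=np.array([(px[0]-K[0,2])/K[0,0],(px[1]-K[1,2])/K[1,1]]);u=d.copy()
    for _ in range(30):u=d/(1+k*(u@u))
    return T[:3,3],T[:3,:3]@np.array([u[0],u[1],1])
def at_z(cam,px,z):
    o,d=ray(cam,px);return o+d*(z-o[2])/d[2]
def proj(cam,p):
    c=arm.calibration(cam);K=np.array(c["K"]);T=np.array(c["T"]);k=c["k1"]
    q=np.linalg.inv(T)@np.append(p,1);u=q[:2]/q[2];u=u*(1+k*(u@u));return K[:2,:2]@u+K[:2,2]
def tri(px1,px2,c1="top",c2="side"):
    o,d=ray(c1,px1);p,e=ray(c2,px2);s=np.linalg.lstsq(np.c_[d,-e],p-o,rcond=None)[0]
    a,b=o+d*s[0],p+e*s[1];return (a+b)/2,np.linalg.norm(a-b)
S=np.array([512,384])
def save(cam,name,box=None,scale=1):
    im=arm.get_image(cam)[:,:,::-1]
    if box:im=im[box[1]:box[3],box[0]:box[2]]
    cv2.imwrite(f"pics/{name}.png",cv2.resize(im,None,fx=scale,fy=scale,interpolation=cv2.INTER_CUBIC))
E
python3 - <<'E'
from h import *
np.set_printoptions(precision=4,suppress=True)
a=arm.get_image("top");b=arm.get_image("side")
cv2.imwrite("pics/a.png",a[:,:,::-1]);cv2.imwrite("pics/b.png",b[:,:,::-1])
for q in ["fork_grip","fork_shoulder","tube_grip","tube_mouth","button_face","rail","drawer"]:
  for c in ["top","side"]:
    print(q,c,[(np.round(np.array(r["point"])*S,1),round(r["conf"],2)) for r in arm.place_of(c,q)[:4]])
for c in ["top","side"]: print(np.array(arm.calibration(c)["T"])[:3])
s=arm.observe();print(s["clock"],s["position"],R.from_rotvec(s["ee_rot"]).as_matrix(),s["width"])
E
```

```text
fork_grip top [(array([164.4, 266.5]), 0.81), (array([272.9, 169.3]), 0.72), (array([117.1, 200.3]), 0.55), (array([402.6, 228.5]), 0.53)]
fork_grip side [(array([262.9, 342.8]), 0.67), (array([296. , 147.9]), 0.65), (array([239.5, 195.5]), 0.59), (array([222.2, 245.2]), 0.5)]
fork_shoulder top [(array([405.3, 230.9]), 0.8), (array([117.1, 190.6]), 0.76), (array([276.6, 166.5]), 0.74), (array([275. , 117.4]), 0.65)]
fork_shoulder side [(array([360.7, 275. ]), 0.86), (array([242.9, 340.5]), 0.73), (array([294.9, 144.7]), 0.63)]
tube_grip top [(array([263.3, 114.4]), 0.64), (array([194.3, 163.7]), 0.45)]
tube_grip side [(array([182.6, 175.5]), 0.58)]
tube_mouth top [(array([245.5, 119.5]), 0.62)]
tube_mouth side [(array([176.9, 182.5]), 0.56)]
button_face top []
button_face side []
rail top [(array([273.8, 117.2]), 0.57)]
rail side [(array([185.9, 179.2]), 0.97)]
drawer top [(array([260.8, 156.3]), 0.81), (array([277.2, 118.1]), 0.51)]
drawer side [(array([223.5, 203.4]), 0.8)]
[[-0.0072 -0.9909  0.1346  0.2079]
 [-0.9999  0.0081  0.0062 -0.0382]
 [-0.0072 -0.1346 -0.9909  1.6251]]
[[-0.9985 -0.0166  0.0514  0.3703]
 [-0.053   0.4887 -0.8709  0.8443]
 [-0.0107 -0.8723 -0.4889  0.5864]]
0.8 [ 0.2147 -0.587   0.2268] [[ 0.9391  0.3435  0.    ]
 [ 0.3435 -0.9391 -0.0001]
 [ 0.      0.0001 -1.    ]] 0.9980843048588189
```

View pics/a.png

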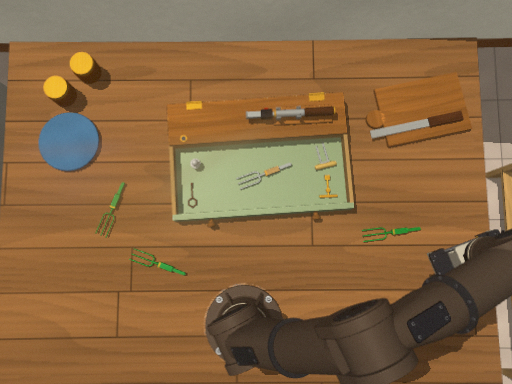

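View pics/b.png

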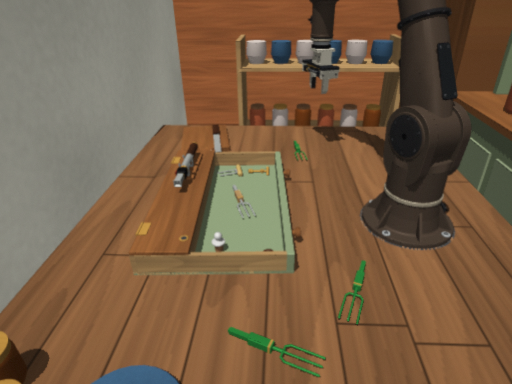

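The top view shows the drawer with the beech-block fork head at about (271,171), tines to the left and stem to the right at (291,165). The handle is on the flap, with its socket facing left at (248,115). The side view agrees: fork head at (241,200), handle at (186,165). The candidates are the beech head in the drawer (271,171) and the green look-alikes at (117,200), (164,266) and (402,231). Only the beech one in the drawer fits the description, and I'll confirm that in an enlarged crop.

Run:
```python
from h import *
a=cv2.imread("pics/a.png");b=cv2.imread("pics/b.png")
A=cv2.resize(a[95:205,225:345],None,fx=6,fy=6,interpolation=cv2.INTER_CUBIC)[:600]
B=cv2.resize(b[140:230,160:280],None,fx=6,fy=6,interpolation=cv2.INTER_CUBIC)
cv2.imwrite("pics/a2.png",A);cv2.imwrite("pics/b2.png",B)
```

```text
(no output)
```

View pics/a2.png

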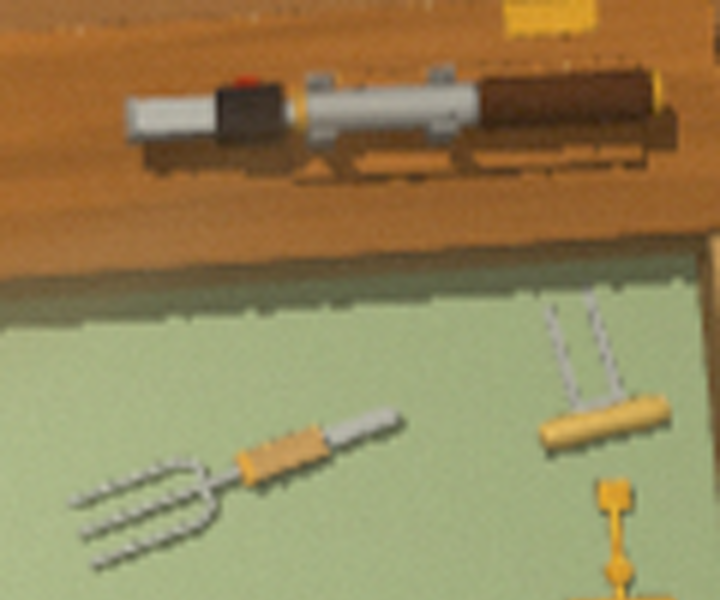

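View pics/b2.png

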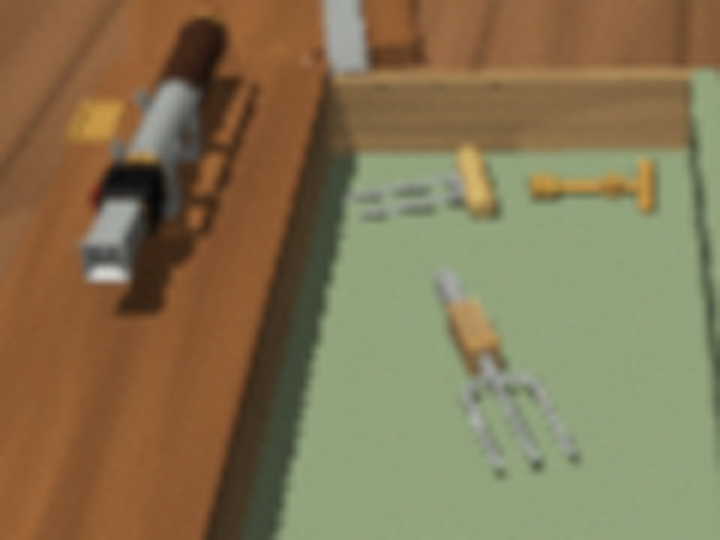

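The crops confirm it. The beech block is at full-picture (272.5,171), with the steel stem to the right and the tines to the left. The black housing is at (266.5,114) with the red button on its upper (+x) side, and the socket mouth is at (246.5,115).

Run:
```python
from h import *
np.set_printoptions(precision=4,suppress=True)
a=cv2.imread("pics/a.png");b=cv2.imread("pics/b.png")
f=lambda u,v,x0,y0:((u+.5)/6-.5+x0,(v+.5)/6-.5+y0)
# fork block by colour
hsv=cv2.cvtColor(a,cv2.COLOR_BGR2HSV)
m=np.zeros(a.shape[:2],bool);m[163:180,262:282]=1
m&=(hsv[...,0]<25)&(hsv[...,1]>90)
ys,xs=np.nonzero(m);w=np.c_[xs,ys].astype(float)
print("block",m.sum(),w.mean(0),at_z("top",w.mean(0),.024))
A=lambda u,v,z:at_z("top",f(u,v,225,95),z)
p=A(247,469,.024);q=A(324,444,.024);print("ends",p,q,np.linalg.norm(p-q))
t=A(87,533,.017);s=A(402,418,.017);print("tine,stem tip",t,s,np.linalg.norm(t-s))
d=t-s;print("fork yaw of +y axis",np.degrees(np.arctan2(d[1],d[0])))
# handle
mo=A(130,120,.113);hg=A(250,112,.118);he=A(655,92,.119)
print("mouth",mo,"hous",hg,"end",he,np.linalg.norm(mo-hg),np.linalg.norm(mo-he))
d=mo-he;print("yaw",np.degrees(np.arctan2(d[1],d[0])))
# flap/drawer edges direction
p=A(0,280,.069);q=A(700,238,.069);d=p-q;print("flap edge",p,q,np.degrees(np.arctan2(d[1],d[0])))
B=lambda u,v:f(u,v,160,140)
print("mouth tri",tri(f(128,120,225,95),B(107,260)))
print("block tri",tri(f(285,457,225,95),B(475,336)))
m=tri(f(250,110,225,95),B(135,182));print("hous tri",m)
```

```text
block 87 [271.4253 170.4828] [ 0.4936 -0.0954  0.024 ]
ends [ 0.4862 -0.0766  0.024 ] [ 0.4998 -0.1191  0.024 ] 0.04456388367797763
tine,stem tip [0.4525 0.0116 0.017 ] [ 0.5153 -0.1627  0.017 ] 0.185239034684387
fork yaw of +y axis 109.81186547880998
mouth [ 0.6576 -0.0149  0.113 ] hous [ 0.6598 -0.078   0.118 ] end [ 0.6679 -0.29    0.119 ] 0.06331858469780023 0.27535540040642126
yaw 92.15701718384018
flap edge [0.5827 0.0563 0.069 ] [ 0.6021 -0.3203  0.069 ] 92.95743142889614
mouth tri (array([ 0.6593, -0.0139,  0.1042]), np.float64(0.001861622908459106))
block tri (array([ 0.4943, -0.0979,  0.0143]), np.float64(0.00034124081490981447))
hous tri (array([ 0.661 , -0.0783,  0.1133]), np.float64(0.0024393367633988956))
```

Request:
move_arm --motion '[{"tx":0.036,"ty":-0.03},{"tx":0.036,"ty":-0.03},{"tx":0.036,"ty":-0.03},{"tx":0.036,"ty":-0.03},{"tx":0.036,"ty":-0.03},{"tx":0.036,"ty":-0.03},{"tx":0.036,"ty":-0.03},{"tx":0.036,"ty":-0.03},{"tx":0.036,"ty":-0.03},{"tx":0.036,"ty":-0.03},{"tx":0.036,"ty":-0.03},{"tx":0.033,"ty":-0.034}]' --gripper -1

```text
invalid input
```

Request:
move_arm --motion '[{"twist":-0.0906},{"twist":-0.0906},{"twist":-0.0906},{"twist":-0.0906},{"twist":-0.0906},{"twist":-0.0906},{"twist":-0.0906},{"twist":-0.0906},{"twist":-0.0906},{"twist":-0.0906},{"twist":-0.0906}]'

```text
invalid input
```

```bash
cat >> h.py <<'E'
def go(p,tooly_deg=None):
    "print the move in tool axes to world p, after which the twist to bring tool y to tooly_deg"
    s=arm.observe();M=R.from_rotvec(s["ee_rot"]).as_matrix()
    print("t",round(s["clock"],2),"pos",np.round(s["position"],4),"F",np.round(s["force"],1),"w",round(s["width"],3),"g",round(s["gripper_force"],1))
    ya=np.degrees(np.arctan2(M[1,1],M[0,1]));print("tooly",round(ya,2),"tilt z",np.round(M[:,2],3),"j",np.round(s["joints"],2))
    print("shift",np.round(M.T@(np.array(p)-s["position"]),4))
    if tooly_deg is not None:print("twist",-((tooly_deg-ya+90)%180-90)/90)
E
python3 -c "
from h import *
go([.493,-.0975,.010],19.8)"
```

```text
t 0.8 pos [ 0.2147 -0.587   0.2268] F [ 0.5 -0.1  1.3] w 0.998 g 0.0
tooly -69.91 tilt z [ 0. -0. -1.] j [ 1.12  0.43  0.03  1.57 -0.01  1.13 -0.08]
shift [ 0.4295 -0.3641  0.2167]
twist -0.9967655854392016
```

Request:
move_arm --motion '[{"tx":0.036,"ty":-0.03,"tz":0,"twist":0},{"tx":0.036,"ty":-0.03,"tz":0,"twist":0},{"tx":0.036,"ty":-0.03,"tz":0,"twist":0},{"tx":0.036,"ty":-0.03,"tz":0,"twist":0},{"tx":0.036,"ty":-0.03,"tz":0,"twist":0},{"tx":0.036,"ty":-0.03,"tz":0,"twist":0},{"tx":0.036,"ty":-0.03,"tz":0,"twist":0},{"tx":0.036,"ty":-0.03,"tz":0,"twist":0},{"tx":0.036,"ty":-0.03,"tz":0,"twist":0},{"tx":0.036,"ty":-0.03,"tz":0,"twist":0},{"tx":0.036,"ty":-0.03,"tz":0,"twist":0},{"tx":0.033,"ty":-0.034,"tz":0,"twist":0}]' --gripper -1

```text
clock: 2.0
position: [0.4937, -0.0962, 0.227]
ee_rot: [3.093, 0.547, 0.001]
force: [0.8, -0.6, -0.1]
width: 1.0
gripper_force: 0.0
```

Request:
move_arm --motion '[{"tx":0,"ty":0,"tz":0,"twist":-0.0906},{"tx":0,"ty":0,"tz":0,"twist":-0.0906},{"tx":0,"ty":0,"tz":0,"twist":-0.0906},{"tx":0,"ty":0,"tz":0,"twist":-0.0906},{"tx":0,"ty":0,"tz":0,"twist":-0.0906},{"tx":0,"ty":0,"tz":0,"twist":-0.0906},{"tx":0,"ty":0,"tz":0,"twist":-0.0906},{"tx":0,"ty":0,"tz":0,"twist":-0.0906},{"tx":0,"ty":0,"tz":0,"twist":-0.0906},{"tx":0,"ty":0,"tz":0,"twist":-0.0906},{"tx":0,"ty":0,"tz":0,"twist":-0.0906}]'

```text
clock: 3.1
position: [0.4926, -0.0978, 0.2268]
ee_rot: [1.799, 2.575, -0.0]
force: [0.6, -0.4, 0.0]
width: 1.0
gripper_force: 0.0
```

```bash
python3 -c "
from h import *
go([.493,-.0975,.010],19.8)"
```

```text
t 3.1 pos [ 0.4926 -0.0978  0.2268] F [ 0.6 -0.4  0. ] w 1.0 g 0.0
tooly 20.12 tilt z [ 0. -0. -1.] j [ 0.52  0.29 -0.54  1.83  0.17  1.07  0.27]
shift [2.000e-04 5.000e-04 2.168e-01]
twist 0.003544581664240493
```

Request:
move_arm --motion '[{"tx":0,"ty":0,"tz":0.045,"twist":0},{"tx":0,"ty":0,"tz":0.045,"twist":0},{"tx":0,"ty":0,"tz":0.045,"twist":0},{"tx":0,"ty":0,"tz":0.045,"twist":0},{"tx":0,"ty":0,"tz":0.018,"twist":0},{"tx":0,"ty":0,"tz":0.01,"twist":0},{"tx":0,"ty":0,"tz":0.0075,"twist":0},{"tx":0,"ty":0,"tz":0,"twist":0}]'

```text
clock: 3.9
position: [0.4929, -0.0978, 0.0113]
ee_rot: [1.807, 2.57, 0.0]
force: [0.4, 0.4, 0.2]
width: 1.002
gripper_force: 0.0
```

Request:
move_arm --motion '[{"tx":0,"ty":0,"tz":0,"twist":0},{"tx":0,"ty":0,"tz":0,"twist":0},{"tx":0,"ty":0,"tz":0,"twist":0},{"tx":0,"ty":0,"tz":0,"twist":0},{"tx":0,"ty":0,"tz":0,"twist":0},{"tx":0,"ty":0,"tz":0,"twist":0},{"tx":0,"ty":0,"tz":0,"twist":0},{"tx":0,"ty":0,"tz":0,"twist":0},{"tx":0,"ty":0,"tz":0,"twist":0},{"tx":0,"ty":0,"tz":0,"twist":0}]' --gripper 1 --squeeze 30

```text
clock: 4.9
position: [0.4927, -0.0977, 0.0112]
ee_rot: [1.807, 2.57, 0.0]
force: [1.3, -0.1, -1.1]
width: 0.189
gripper_force: 30.0
```

Request:
move_arm --motion '[{"tx":0,"ty":0,"tz":-0.02,"twist":0},{"tx":0,"ty":0,"tz":-0.045,"twist":0},{"tx":0,"ty":0,"tz":-0.045,"twist":0},{"tx":0,"ty":0,"tz":-0.04,"twist":0},{"tx":0,"ty":0,"tz":0,"twist":0.065},{"tx":0,"ty":0,"tz":0,"twist":0.065},{"tx":0,"ty":0,"tz":0,"twist":0.065},{"tx":0,"ty":0,"tz":0,"twist":0},{"tx":0,"ty":0,"tz":0,"twist":0}]'

```text
clock: 5.8
position: [0.4924, -0.0976, 0.1611]
ee_rot: [-2.174, -2.268, 0.001]
force: [0.5, 1.1, -2.1]
width: 0.192
gripper_force: 30.0
```

Run:
```python
from h import *
np.set_printoptions(precision=4,suppress=True)
go([.654,.080,.16],2.5)
a=cv2.imread("pics/a.png").astype(int)
# dark wooden grip + housing centroids, tube centreline by fitting column-wise
V=a.max(2);s=V-a.min(2)
g=(V<95)[98:125,305:340] ; ys,xs=np.nonzero(g);print("grip px",xs.mean()+305,ys.mean()+98)
# socket: grey pixels columns 248..260 ; outer tube 278..303
for c0,c1,z in [(248,260,.105),(278,304,.105)]:
  sub=((V>115)&(s<45))[104:124,c0:c1];ys,xs=np.nonzero(sub);P=np.array([xs.mean()+c0,ys.mean()+104])
  print(sub.sum(),P,at_z("top",P,z+.005))
V2=(V<70)[104:124,258:276];ys,xs=np.nonzero(V2);P=np.array([xs.mean()+258,ys.mean()+104]);print("hous",V2.sum(),P,at_z("top",P,.113))
im=arm.get_image("top")[:,:,::-1];jm=arm.get_image("side")[:,:,::-1]
cv2.imwrite("pics/c.png",np.hstack([cv2.resize(im[90:200,215:345],None,fx=3,fy=3,interpolation=2),cv2.resize(jm[110:220,160:290],None,fx=3,fy=3,interpolation=2)]))
```

```text
t 5.8 pos [ 0.4924 -0.0976  0.1611] F [ 0.5  1.1 -2.1] w 0.192 g 30.0
tooly 2.43 tilt z [-0. -0. -1.] j [ 0.45  0.35 -0.47  1.92  0.2   0.91 -0.06]
shift [0.1706 0.169  0.001 ]
twist -0.0008179031543313108
grip px 320.22437673130196 113.4432132963989
61 [253.5902 113.9508] [ 0.6603 -0.0381  0.11  ]
166 [290.4699 112.0964] [ 0.6652 -0.1549  0.11  ]
hous 92 [265.6739 113.8696] [ 0.6593 -0.0763  0.113 ]
```

View pics/c.png

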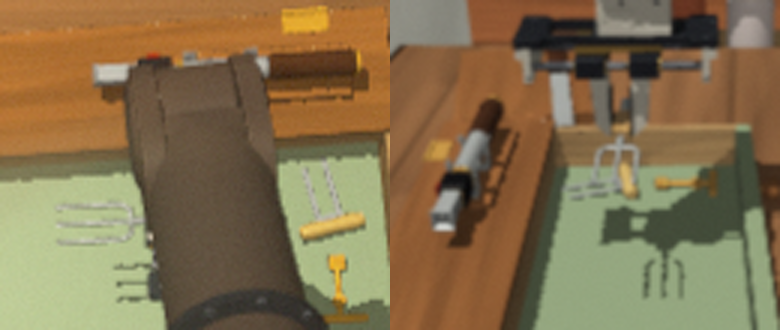

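Request:
move_arm --motion '[{"tx":0.0284,"ty":0.0282,"tz":0,"twist":0},{"tx":0.0284,"ty":0.0282,"tz":0,"twist":0},{"tx":0.0284,"ty":0.0282,"tz":0,"twist":0},{"tx":0.0284,"ty":0.0282,"tz":0,"twist":0},{"tx":0.0284,"ty":0.0282,"tz":0,"twist":0},{"tx":0.0284,"ty":0.0282,"tz":0,"twist":0},{"tx":0,"ty":0,"tz":0.03,"twist":0},{"tx":0,"ty":0,"tz":0.032,"twist":0},{"tx":0,"ty":0,"tz":0,"twist":0},{"tx":0,"ty":0,"tz":0,"twist":0}]'

```text
clock: 6.9
position: [0.6547, 0.0789, 0.0991]
ee_rot: [-2.176, -2.264, 0.002]
force: [0.9, -0.7, -0.7]
width: 0.196
gripper_force: 30.0
```

Run:
```python
from h import *
np.set_printoptions(precision=4,suppress=True)
go([.6544,.079,.0992],2.4)
im=arm.get_image("top")[:,:,::-1];jm=arm.get_image("side")[:,:,::-1]
cv2.imwrite("pics/top_d.png",im);cv2.imwrite("pics/side_d.png",jm)
cv2.imwrite("pics/d.png",np.vstack([cv2.resize(im[92:142,190:290],None,fx=6,fy=6,interpolation=2),cv2.resize(jm[150:200,140:240],None,fx=6,fy=6,interpolation=2)]))
```

```text
t 6.9 pos [0.6547 0.0789 0.0991] F [ 0.9 -0.7 -0.7] w 0.196 g 30.0
tooly 2.28 tilt z [-0.002 -0.    -1.   ] j [ 0.07  0.65 -0.43  1.59  0.31  0.97 -0.42]
shift [ 0.0001 -0.0002 -0.0001]
twist -0.0013755708865054493
```

View pics/d.png

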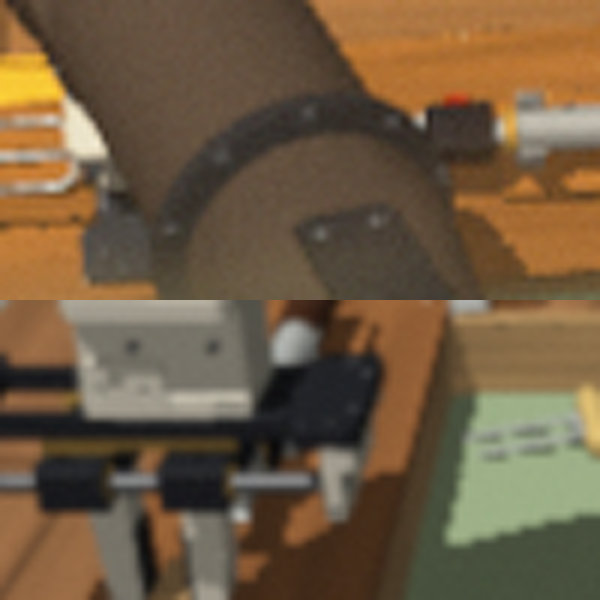

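The arm hides the socket here, but the tines show in the top view at about (195,118). I'll check the tine line against the prediction in both views.

Run:
```python
from h import *
np.set_printoptions(precision=4,suppress=True)
s=arm.observe();M=R.from_rotvec(s["ee_rot"]).as_matrix()
g=np.array(s["position"])-M[:,2]*.0058
ax=M[:,0];print("fork axis",ax)
a=cv2.imread("pics/top_d.png");b=cv2.imread("pics/side_d.png")
print([at_z("top",((u+.5)/6-.5+190,(v+.5)/6-.5+92),.105) for u,v in [(0,157),(62,155)]])
f=8
A=cv2.resize(a[105:135,165:215],None,fx=f,fy=f,interpolation=2);B=cv2.resize(b[185:245,120:200],None,fx=f,fy=f,interpolation=2)
for im,c,o,col in[(A,"top",(165,105),1),(B,"side",(120,185),1)]:
  for d in(-.069,.0,.060,.118):
   for x in(-.018,0,.018):
    if d<.06 and x: continue
    p=((proj(c,g+ax*d+M[:,1]*x)-o)+.5)*f
    cv2.circle(im,tuple(int(v) for v in p),3,(255,0,255),-1)
C=np.zeros((A.shape[0]+B.shape[0],640,3),np.uint8)
C[:A.shape[0],:A.shape[1]]=A;C[A.shape[0]:,:B.shape[1]]=B
cv2.imwrite("pics/e.png",cv2.resize(C,None,fx=.8,fy=.8))
```

```text
fork axis [-0.0391  0.9992  0.0005]
[array([0.6511, 0.1651, 0.105 ]), array([0.6519, 0.1323, 0.105 ])]
```

View pics/e.png

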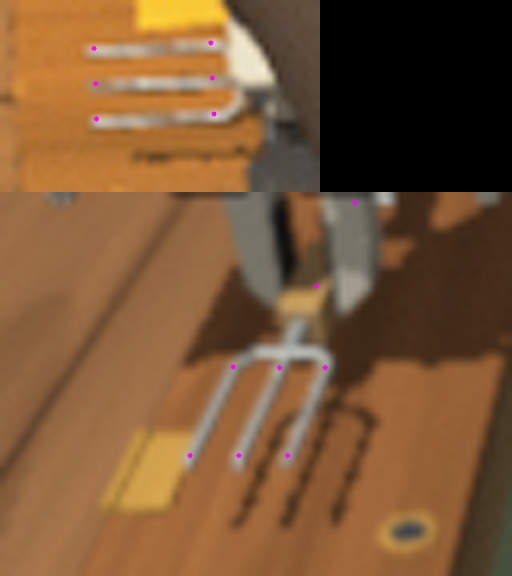

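The fork matches its predicted pose to within 1–2 mm, so I'll start inserting.

Request:
move_arm --motion '[{"tx":-0.008,"ty":0,"tz":0,"twist":0},{"tx":-0.008,"ty":0,"tz":0,"twist":0},{"tx":-0.005,"ty":0,"tz":0,"twist":0},{"tx":-0.005,"ty":0,"tz":0,"twist":0},{"tx":-0.005,"ty":0,"tz":0,"twist":0},{"tx":-0.004,"ty":0,"tz":0,"twist":0},{"tx":0,"ty":0,"tz":0,"twist":0}]'

```text
clock: 7.7
position: [0.6564, 0.0432, 0.0991]
ee_rot: [2.179, 2.263, -0.001]
force: [0.3, -0.0, -0.9]
width: 0.191
gripper_force: 30.0
```

No contact force. Continuing.

Request:
move_arm --motion '[{"tx":-0.005,"ty":0,"tz":0,"twist":0},{"tx":-0.005,"ty":0,"tz":0,"twist":0},{"tx":-0.004,"ty":0,"tz":0,"twist":0},{"tx":0,"ty":0,"tz":0,"twist":0}]'

```text
clock: 8.1
position: [0.657, 0.0291, 0.0992]
ee_rot: [2.179, 2.263, -0.001]
force: [-0.1, -0.8, -1.9]
width: 0.19
gripper_force: 30.0
```

```bash
python3 -c "
from h import *
go([.6575,.0115,.0992],2.4)"
```

```text
t 8.1 pos [0.657  0.0291 0.0992] F [-0.1 -0.8 -1.9] w 0.19 g 30.0
tooly 2.17 tilt z [-0.    -0.001 -1.   ] j [ 0.15  0.65 -0.43  1.6   0.31  0.97 -0.34]
shift [-0.0176 -0.0002 -0.    ]
twist -0.0025125139818079054
```

Request:
move_arm --motion '[{"tx":-0.005,"ty":0,"tz":0,"twist":0},{"tx":-0.004,"ty":0,"tz":0,"twist":0},{"tx":-0.003,"ty":0,"tz":0,"twist":0},{"tx":0,"ty":0,"tz":0,"twist":0}]'

```text
clock: 8.5
position: [0.6574, 0.0173, 0.0992]
ee_rot: [2.178, 2.263, -0.001]
force: [0.4, -0.7, -0.7]
width: 0.196
gripper_force: 30.0
```

Request:
move_arm --motion '[{"tx":-0.002,"ty":0,"tz":0,"twist":0},{"tx":-0.002,"ty":0,"tz":0,"twist":0},{"tx":0,"ty":0,"tz":0,"twist":0}]'

```text
clock: 8.8
position: [0.6576, 0.0138, 0.0992]
ee_rot: [2.178, 2.264, -0.0]
force: [0.2, 0.5, -0.6]
width: 0.191
gripper_force: 30.0
```

Request:
move_arm --motion '[{"tx":-0.0015,"ty":0,"tz":0,"twist":0},{"tx":-0.0015,"ty":0,"tz":0,"twist":0},{"tx":0,"ty":0,"tz":0,"twist":0}]'

```text
clock: 9.1
position: [0.6577, 0.0109, 0.0992]
ee_rot: [2.178, 2.264, -0.0]
force: [1.3, 0.5, -1.4]
width: 0.19
gripper_force: 30.0
```

Request:
move_arm --motion '[{"tx":-0.001,"ty":0,"tz":0,"twist":0},{"tx":-0.001,"ty":0,"tz":0,"twist":0},{"tx":0,"ty":0,"tz":0,"twist":0}]'

```text
clock: 9.4
position: [0.6579, 0.0095, 0.0993]
ee_rot: [-2.177, -2.265, -0.001]
force: [0.3, 1.2, -0.7]
width: 0.191
gripper_force: 30.0
```

Request:
move_arm --motion '[{"tx":-0.001,"ty":0,"tz":0,"twist":0},{"tx":-0.001,"ty":0,"tz":0,"twist":0},{"tx":0,"ty":0,"tz":0,"twist":0}]'

```text
clock: 9.7
position: [0.6579, 0.0092, 0.0994]
ee_rot: [-2.175, -2.265, -0.003]
force: [0.1, 5.4, -0.9]
width: 0.194
gripper_force: 30.0
```

Request:
move_arm --motion '[{"tx":-0.0015,"ty":0,"tz":0,"twist":0},{"tx":-0.001,"ty":0,"tz":0,"twist":0},{"tx":0,"ty":0,"tz":0,"twist":0},{"tx":0,"ty":0,"tz":0,"twist":0}]'

```text
clock: 10.1
position: [0.6579, 0.009, 0.0995]
ee_rot: [-2.172, -2.266, -0.006]
force: [-0.4, 9.7, -1.9]
width: 0.193
gripper_force: 30.0
```

Run:
```python
from h import *
go([.658,.0095,.0992],2.4)
im=arm.get_image("top")[:,:,::-1];jm=arm.get_image("side")[:,:,::-1]
cv2.imwrite("pics/f.png",np.vstack([cv2.resize(im[92:142,190:290],None,fx=6,fy=6,interpolation=2),cv2.resize(jm[160:210,140:240],None,fx=6,fy=6,interpolation=2)]))
```

```text
t 10.1 pos [0.6579 0.009  0.0995] F [-0.4  9.7 -1.9] w 0.193 g 30.0
tooly 2.42 tilt z [ 0.001  0.005 -1.   ] j [ 0.18  0.65 -0.43  1.6   0.3   0.96 -0.3 ]
shift [0.0005 0.0001 0.0003]
twist 0.00018463692850206016
```

View pics/f.png

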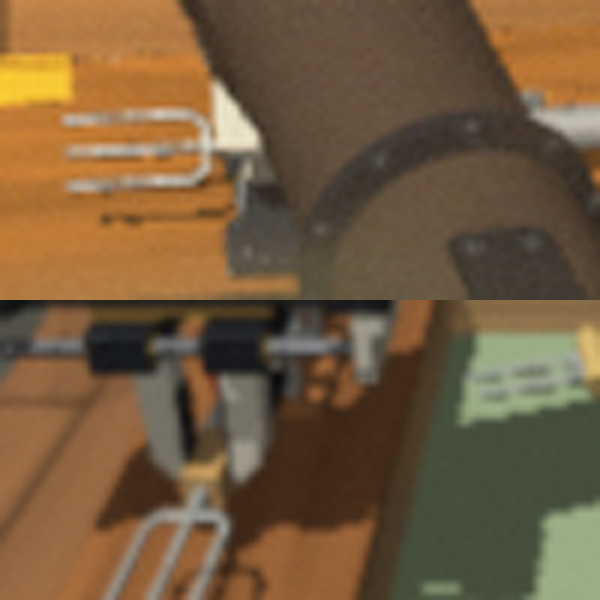

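The fork travelled to the expected depth and then met a firm stop, so the stem is home. Next I relieve the push and release.

Request:
move_arm --motion '[{"tx":0.002,"ty":0,"tz":0,"twist":0},{"tx":0.0018,"ty":0,"tz":0,"twist":0},{"tx":0,"ty":0,"tz":0,"twist":0},{"tx":0,"ty":0,"tz":0,"twist":0}]'

```text
clock: 10.6
position: [0.6579, 0.0092, 0.0993]
ee_rot: [-2.177, -2.265, -0.001]
force: [0.4, 5.2, -2.5]
width: 0.191
gripper_force: 30.0
```

Request:
move_arm --motion '[{"tx":0,"ty":0,"tz":0,"twist":0},{"tx":0,"ty":0,"tz":0,"twist":0},{"tx":0,"ty":0,"tz":0,"twist":0},{"tx":0,"ty":0,"tz":0,"twist":0},{"tx":0,"ty":0,"tz":0,"twist":0},{"tx":0,"ty":0,"tz":0,"twist":0}]' --gripper -0.4

```text
clock: 11.2
position: [0.6577, 0.0084, 0.0992]
ee_rot: [2.178, 2.264, -0.0]
force: [-0.4, 0.4, 0.2]
width: 0.663
gripper_force: 0.0
```

Request:
move_arm --motion '[{"tx":0,"ty":0,"tz":-0.02,"twist":0},{"tx":0,"ty":0,"tz":-0.04,"twist":0},{"tx":-0.03,"ty":0,"tz":-0.02,"twist":0},{"tx":-0.045,"ty":0,"tz":0,"twist":0},{"tx":-0.045,"ty":0,"tz":0,"twist":0},{"tx":-0.045,"ty":0,"tz":0,"twist":0},{"tx":-0.045,"ty":0,"tz":0,"twist":0},{"tx":0,"ty":0,"tz":0,"twist":0}]'

```text
clock: 12.0
position: [0.6646, -0.2116, 0.1785]
ee_rot: [2.188, 2.251, -0.008]
force: [0.1, -0.0, 0.1]
width: 0.697
gripper_force: 0.0
```

Run:
```python
from h import *
go([.6615,-.0795,.0865],2.4)
im=arm.get_image("top")[:,:,::-1];jm=arm.get_image("side")[:,:,::-1]
cv2.imwrite("pics/g.png",np.vstack([cv2.resize(im[92:142,190:290],None,fx=6,fy=6,interpolation=2),cv2.resize(jm[160:210,140:240],None,fx=6,fy=6,interpolation=2)]))
```

```text
t 12.0 pos [ 0.6646 -0.2116  0.1785] F [ 0.1 -0.   0.1] w 0.697 g 0.0
tooly 1.63 tilt z [-0.001 -0.006 -1.   ] j [ 0.47  0.63 -0.41  1.41  0.27  1.16  0.05]
shift [0.1327 0.0008 0.0913]
twist -0.008550151491229485
```

View pics/g.png

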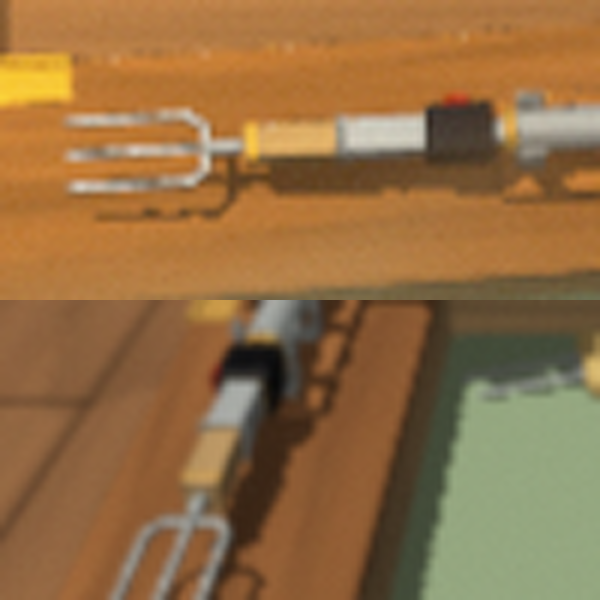

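The head sits home: the beech block abuts the socket mouth at top (246,115) and side (177,181), and the collar is closed with the housing at (266,113.5). I'll move above the collar.

Request:
move_arm --motion '[{"tx":0,"ty":0,"tz":0,"twist":0},{"tx":0.04,"ty":0,"tz":0,"twist":0},{"tx":0.04,"ty":0,"tz":0,"twist":0},{"tx":0.04,"ty":0,"tz":0,"twist":0},{"tx":0,"ty":0,"tz":0,"twist":0},{"tx":0,"ty":0,"tz":0,"twist":0}]'

```text
clock: 12.7
position: [0.6613, -0.0778, 0.1797]
ee_rot: [-2.171, -2.27, -0.001]
force: [-0.3, -0.1, 0.4]
width: 0.698
gripper_force: 0.0
```

Run:
```python
from h import *
go([.6617,-.079,.0865],2.4)
```

```text
t 12.7 pos [ 0.6613 -0.0778  0.1797] F [-0.3 -0.1  0.4] w 0.698 g 0.0
tooly 2.55 tilt z [ 0.     0.001 -1.   ] j [ 0.31  0.58 -0.44  1.49  0.26  1.13 -0.13]
shift [-0.0012  0.0003  0.0932]
twist 0.0017051611837437186
```

Request:
move_arm --motion '[{"tx":-0.001,"ty":0,"tz":0.04,"twist":0},{"tx":0,"ty":0,"tz":0.03,"twist":0},{"tx":0,"ty":0,"tz":0.015,"twist":0},{"tx":0,"ty":0,"tz":0.008,"twist":0},{"tx":0,"ty":0,"tz":0,"twist":0}]'

```text
clock: 13.2
position: [0.6612, -0.0826, 0.0859]
ee_rot: [-2.177, -2.264, 0.001]
force: [1.0, -0.1, 0.8]
width: 0.701
gripper_force: 0.0
```

Request:
move_arm --motion '[{"tx":0,"ty":0,"tz":0,"twist":0},{"tx":0,"ty":0,"tz":0,"twist":0},{"tx":0,"ty":0,"tz":0,"twist":0},{"tx":0,"ty":0,"tz":0,"twist":0},{"tx":0,"ty":0,"tz":0,"twist":0},{"tx":0,"ty":0,"tz":0,"twist":0},{"tx":0,"ty":0,"tz":0,"twist":0},{"tx":0,"ty":0,"tz":0,"twist":0}]' --gripper 1 --squeeze 25

```text
clock: 14.0
position: [0.662, -0.0824, 0.087]
ee_rot: [2.177, 2.264, 0.002]
force: [1.7, -0.1, 6.3]
width: 0.302
gripper_force: 25.0
```

The opening is 27.8 mm, so the button is flush. Drawing the collar out gently.

Request:
move_arm --motion '[{"tx":0.001,"ty":0,"tz":0,"twist":0},{"tx":0.002,"ty":0,"tz":0,"twist":0},{"tx":0.003,"ty":0,"tz":0,"twist":0},{"tx":0.004,"ty":0,"tz":0,"twist":0},{"tx":0.004,"ty":0,"tz":0,"twist":0},{"tx":0.004,"ty":0,"tz":0,"twist":0},{"tx":0.004,"ty":0,"tz":0,"twist":0},{"tx":0.004,"ty":0,"tz":0,"twist":0},{"tx":0.003,"ty":0,"tz":0,"twist":0},{"tx":0.001,"ty":0,"tz":0,"twist":0}]'

```text
clock: 15.0
position: [0.6607, -0.0525, 0.087]
ee_rot: [2.177, 2.264, 0.001]
force: [0.6, -1.7, 5.8]
width: 0.309
gripper_force: 25.0
```

Request:
move_arm --motion '[{"tx":0.002,"ty":0,"tz":0,"twist":0},{"tx":0.004,"ty":0,"tz":0,"twist":0},{"tx":0.004,"ty":0,"tz":0,"twist":0},{"tx":0.004,"ty":0,"tz":0,"twist":0},{"tx":0.004,"ty":0,"tz":0,"twist":0},{"tx":0.004,"ty":0,"tz":0,"twist":0},{"tx":0.004,"ty":0,"tz":0,"twist":0},{"tx":0.004,"ty":0,"tz":0,"twist":0},{"tx":0.004,"ty":0,"tz":0,"twist":0},{"tx":0.004,"ty":0,"tz":0,"twist":0},{"tx":0.004,"ty":0,"tz":0,"twist":0},{"tx":0.004,"ty":0,"tz":0,"twist":0}]'

```text
clock: 16.2
position: [0.6587, -0.007, 0.0869]
ee_rot: [2.177, 2.263, -0.0]
force: [-1.1, -2.2, 7.8]
width: 0.305
gripper_force: 25.0
```

Request:
move_arm --motion '[{"tx":0.004,"ty":0,"tz":0,"twist":0},{"tx":0.004,"ty":0,"tz":0,"twist":0},{"tx":0.004,"ty":0,"tz":0,"twist":0},{"tx":0.004,"ty":0,"tz":0,"twist":0},{"tx":0.004,"ty":0,"tz":0,"twist":0},{"tx":0.004,"ty":0,"tz":0,"twist":0},{"tx":0.004,"ty":0,"tz":0,"twist":0},{"tx":0.004,"ty":0,"tz":0,"twist":0},{"tx":0.003,"ty":0,"tz":0,"twist":0},{"tx":0.002,"ty":0,"tz":0,"twist":0},{"tx":0.001,"ty":0,"tz":0,"twist":0},{"tx":0,"ty":0,"tz":0,"twist":0}]'

```text
clock: 17.4
position: [0.657, 0.0314, 0.0869]
ee_rot: [2.177, 2.264, 0.0]
force: [-0.5, 0.1, 8.2]
width: 0.3
gripper_force: 25.0
```

Request:
move_arm --motion '[{"tx":0.002,"ty":0,"tz":0,"twist":0},{"tx":0.0015,"ty":0,"tz":0,"twist":0},{"tx":0.001,"ty":0,"tz":0,"twist":0},{"tx":0.0005,"ty":0,"tz":0,"twist":0},{"tx":0,"ty":0,"tz":0,"twist":0},{"tx":0,"ty":0,"tz":0,"twist":0}]'

```text
clock: 18.0
position: [0.6567, 0.0362, 0.0869]
ee_rot: [2.177, 2.264, -0.0]
force: [-1.4, -1.1, 7.8]
width: 0.3
gripper_force: 25.0
```

Request:
move_arm --motion '[{"tx":0.001,"ty":0,"tz":0,"twist":0},{"tx":0.001,"ty":0,"tz":0,"twist":0},{"tx":0.0005,"ty":0,"tz":0,"twist":0},{"tx":0,"ty":0,"tz":0,"twist":0},{"tx":0,"ty":0,"tz":0,"twist":0},{"tx":0,"ty":0,"tz":0,"twist":0}]'

```text
clock: 18.6
position: [0.6567, 0.0375, 0.0869]
ee_rot: [2.178, 2.262, -0.002]
force: [-1.6, -3.5, 8.4]
width: 0.3
gripper_force: 25.0
```

Run:
```python
from h import *
go([.6565,.0376,.087],2.4)
im=arm.get_image("top")[:,:,::-1];jm=arm.get_image("side")[:,:,::-1]
cv2.imwrite("pics/i.png",np.vstack([cv2.resize(im[92:142,150:250],None,fx=6,fy=6,interpolation=2),cv2.resize(jm[180:230,110:210],None,fx=6,fy=6,interpolation=2)]))
```

```text
t 18.6 pos [0.6567 0.0375 0.0869] F [-1.6 -3.5  8.4] w 0.3 g 25.0
tooly 2.19 tilt z [ 0.    -0.002 -1.   ] j [ 0.13  0.66 -0.41  1.61  0.31  0.94 -0.36]
shift [ 0.0001 -0.0002 -0.0001]
twist -0.0023630105341472547
```

View pics/i.png

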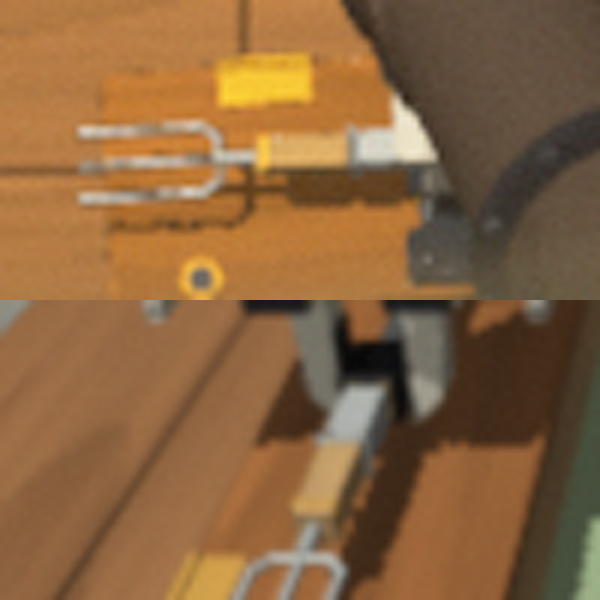

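The tines moved by about 37.7 px, which is about 120 mm. The block still abuts the socket at top (208.5,117) and the fingers hold the housing. One small extra pull to confirm the end stop, then hand in.

Request:
move_arm --motion '[{"tx":0.001,"ty":0,"tz":0,"twist":0},{"tx":0,"ty":0,"tz":0,"twist":0},{"tx":0,"ty":0,"tz":0,"twist":0},{"tx":0,"ty":0,"tz":0,"twist":0}]'

```text
clock: 19.1
position: [0.6567, 0.0375, 0.0869]
ee_rot: [2.178, 2.261, -0.003]
force: [-1.1, -6.4, 9.4]
width: 0.304
gripper_force: 25.0
```

Run:
```python
from h import *
go([.6565,.0376,.087],2.4)
print(arm.sign_off())
```

```text
t 19.1 pos [0.6567 0.0375 0.0869] F [-1.1 -6.4  9.4] w 0.304 g 25.0
tooly 2.15 tilt z [ 0.    -0.003 -1.   ] j [ 0.12  0.66 -0.41  1.61  0.31  0.94 -0.36]
shift [ 0.0001 -0.0002 -0.0001]
twist -0.002771546266514393
the job is handed in; nothing more can be done
None
```

The fork head is home in the socket, the collar is drawn about 120 mm to its end stop with the fingers still gripping it, and the job was handed in at 19 s; sign-off returned no verdict.

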